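# Set a cavity tuner: touch, then back off three clicks and lock

### The job

Set the cavity tuner on the bench: turn its black knurled ring gently clockwise until you feel the plunger touch inside, without forcing it, then back it off exactly three clicks. Then swing the red-knobbed lock lever all the way over against its red stop, let go, and leave the other things on the bench as they are.

Things in the scene. Friction and masses are not known exactly. Their poses are not given: they have to be found in the camera images.
- tuner: Cavity tuner bolted to the bench, placed anew and turned up to 0.35 rad each time: aluminium block 110 x 200 x 40 mm high (its x, y, z) on a dark plate 130 x 220 x 6 mm, brass coax sockets on its far (+x) side. Origin: centre of its underside. Toward its +y, under the ring, a grey collar 94 mm across, top 58 mm above the bench, white ticks 20 degrees apart; toward its -y the lock lever.
- ring_centre (a point): Point on the ring's upright axis, fixed to the tuner, 85 mm above the bench, half way up the grip. The ring is a black knurled cylinder 50 mm across, 67 to 100 mm above the bench, over a steel skirt 66 mm across (62 to 67 mm). A click is 20 degrees (0.349 rad): a pawl resists with about 0.1 N m and, let go, the ring snaps into the nearest notch.
- tuning_ring (a joint): Angle of the ring (rad), growing clockwise seen from above, 0 with its white mark at the tuner's -x side; starts between -0.4 and 0.4, in a notch or snapping into it. Clockwise lowers the plunger; where it touches is hidden and differs each time, 1 to 4 clicks on. The touch lies 0.03 rad clockwise of a notch; three clicks back is the third notch counter-clockwise of that one.
- ring_mark (a point): White index mark of the ring, on the edge of its skirt, 36 mm from the axis and 62 mm above the bench; turns with the ring.
- spindle: Plunger spindle inside the collar, unseen, turns with the ring; origin on its axis 62 mm above the bench. Its lug, 36 mm off the axis, carries the drag pointer and meets the hidden stop at the touch; the ring then resists like a spring, 8 N m per rad. It counts as touching from 3 N at the lug (0.11 N m beyond the clicks), and as forced, damaging it, above 24 N (0.86 N m).
- drag_pointer (a joint): Angle of the red drag pointer (rad), same zero and direction as the ring. The ring picks the pointer up on its way clockwise (it starts between 0.25 and 0.4), carries it level with the white mark, and leaves it behind when turned back, so it stays at the touch point.
- pointer_tip (a point): Tip of the thin red drag pointer on top of the collar, 36 mm from the axis and 62 mm above the bench; coincides with the white mark when the ring carries the pointer.
- lock_lever (a joint): Angle of the lock lever (rad), growing counter-clockwise seen from above: 0 unlocked (lever points to the tuner's -x side), 1.15 locked, against the small red stop block, knob on the side away from the ring. Starts between 0 and 0.15; stays where it is left, friction 0.06 N m.
- lever_knob (a point): Centre of the grip of the lever's upright red knob, 16 mm across, from 46 to 76 mm above the bench; this point is 68 mm above the bench and 45 mm from the lever's hinge.
- lever_hinge (a point): Point on the lever's upright hinge axis, 46 mm above the bench.
- torque_wrench: Bystander: small red-handled open-ended wrench, 147 x 21 x 19 mm, loose. Origin: centre of its underside.
- attenuator: Bystander: grey coaxial attenuator, 65 x 22 x 19 mm, loose. Origin: centre of its underside.
- adaptor: Bystander: light grey stepped coaxial adaptor standing upright, 20 mm across, 36 mm tall, loose. Origin: centre of its underside.
- circuit_board: Bystander: green circuit board on stand-offs, 56 x 82 x 17 mm, loose. Origin: centre of its underside.
- amber_tape: Bystander: roll of amber tape lying flat, 76 mm across, 12 mm tall, loose. Origin: centre of its underside.

How it is judged:
On the way, in this order (a step that is already met when the one before it is completed fails the run):
1. the ring is turned clockwise until the plunger is felt to touch (over 3 N inside) (contact force between spindle and anything else above 3 N), for 0.1 s.
2. the ring is backed off three clicks from the touch point (50 to 73 degrees: its white mark stands 30.5 to 42.5 mm from the drag pointer's tip) (distance between ring_mark and pointer_tip between 0.0305 and 0.0425 m), for 0.2 s.
3. the lock lever is swung over to its stop (over 1.05 rad) (value of joint lock_lever above 1.05 rad), for 0.2 s.
At the end, for the whole second after the job is handed in: The ring rests three clicks back from the touch point marked by the drag pointer (50 to 73 degrees, mark and pointer tip 30.5 to 42.5 mm apart) and the lock lever is within 0.1 rad of its locked stop (all of step 2 and value of joint lock_lever above 1.05 rad).
It fails at once if the touch is forced (over 24 N inside, about 0.86 N m on the ring) (contact force between spindle and anything else above 24 N).
It fails at once if a bystander is moved by more than 15 mm (distance of any of torque_wrench, attenuator, adaptor, circuit_board, amber_tape from where it was at the start of the episode above 0.015 m).
It also fails if it takes over 70 s, if anything falls off the work surface, if the arm or the gripper's body presses on something with over 40 N, if the wrist force passes 120 N, or if a joint passes its speed limit or range.

### The arm

A 6-joint arm with a two-finger parallel gripper is mounted at the origin on a cart in front of the work surface, level with it; the furniture and walls round the work are solid. World frame = base frame: x ahead of the robot, y to its left, z up, the work surface at z = 0. Lengths are in m, angles in rad, forces in N, time in s.
With the tool pointing down it reaches from about 0.275 to 0.825 m from the base axis. Payload 5.2 kg.
Tool frame: the origin (TCP) lies between the finger pads; the fingertips stand 11 mm ahead of it and the grasp point (between the pads) lies 8 mm behind it; z points along the fingers, y is the line along which they close (so a half turn about z gives the same grasp; the last joint's range is limited). The gripper opens to 93 mm and grips with 3 to 60 N. Pads are 15 mm wide; open, the fingers measure 128 mm over their backs; the gripper's body (75 mm by 188 mm) begins 65 mm behind the grasp point.
Start: joints at [-1.326, 0.259, 1.535, -0, 1.348, -0.203], TCP at [0.238, -0.496, 0.23] pointing down, gripper open.
Joint ranges: [-3.14, 3.14], [-0.91, 2.08], [0.19, 2.58], [-1.22, 4.36], [0.22, 2.71], [-3.12, 3.12]. Speed limits (rad/s): [2.57, 2.57, 3.14, 3.14, 3.14, 3.14].

### API

Orientations are given as [roll, pitch, yaw] about the fixed x, y, z axes, in that order (R = Rz(yaw) Ry(pitch) Rx(roll)).
In Python, from workcell import env gives the robot as it stands.
- The arm moves only by the shell command python3 -m jog 'ROWS' [FORCE]. ROWS is JSON, a list that holds one entry, the list of rows, each a list of 7 numbers: the closure, from -1 (fully open) to 1 (shut), then the shift along the world's x, y, z as a fraction of full scale, then the turn, a rotation vector about the world's x, y, z as a fraction of full scale. In form: [[[jaw, tx, ty, tz, wx, wy, wz], ...]]. A call has 1 to 12 rows; each row shifts and turns the commanded pose from where the row before left it; what a row does not reach is not made up. Full scale, the value 1, is 4 cm for a shift and 4 degrees for a turn. A row lasts 1/12 s, in which the tool goes at most 41.7 mm and 7.16 degrees, less where a joint would pass 70% of its speed; a pose out of reach is approached as far as the arm can. A call with a number of a shift or a turn outside -1 to 1 is refused whole. A call with a gripper value outside its range is refused whole. The fingers move at their own pace and stop on an object; FORCE is the grip in N (left out, the last holds). Time passes only in rows, so rows that do not move let the fingers close. It gives the time, the measured TCP pose, the force, the opening and the grip force at its end, in the units of the state.
- env.observe(): the state, without advancing time (a new reading comes with each control period).
- env.capture(name): name is "side" or "top" or "wrist"; returns a dict with "pixels" (480x640x3 uint8, blue, green, red), "fx", "fy", "cx", "cy" (pixels), "view" (4x4, takes a point from world to camera coordinates); the wrist camera has in their place "tool_from_camera" (4x4, takes a point from camera to tool coordinates, whose origin is the TCP and whose axes are the flange's). Camera axes: x right, y up, looking along -z (the intrinsics and any distortion apply to the point x, -y, -z); pixel columns grow to the right and rows downward; lengths in m; the calibration is good to about 2 mm. A picture is of the moment at which its call begins: read the wrist's pose just before it. There is no depth.
- env.finish_job(): hands the job in; it is judged then, once.
The state is a dict: "time": time; "qpos": joint angles; "joint_velocities": joint speeds; "effort": joint torques, N m; "eef_pos": TCP position; "eef_rot": TCP orientation; "wrist_force": force on the tool from outside, world axes, zero at the start; "wrist_torque": the same for the moment, N m; "finger_gap": opening from 0.0 (shut) to 1.0 (fully open); "grasp_force": force on a finger pad.
Only numpy, scipy, OpenCV 4.12 (cv2) and the standard library are available. Lean on these libraries where they do the work, as an engineer would, in place of code of your own. Each camera call takes 0.05 s, during which the arm holds its last target. There are 200 camera calls.

## Working session

There is one attempt and no reset: what is moved stays moved. The work goes in short steps, Python scripts to look and compute and a shell command to move; the robot and the scene stay as the last step left them, time stands still between calls to the robot, and variables do not carry over. Pictures are saved under pics/ and viewed, at most 10 in all, crops included, and the job is handed in when it is done.

```bash
mkdir -p pics; ls
cat > h.py <<'E'
import numpy as np, cv2
from workcell import env
from scipy.spatial.transform import Rotation as R
def snap(name,fn,crop=None,s=1):
    o=env.observe(); c=env.capture(name); im=c["pixels"]
    if crop: im=im[crop[1]:crop[3],crop[0]:crop[2]]
    if s!=1: im=cv2.resize(im,None,fx=s,fy=s,interpolation=cv2.INTER_CUBIC)
    cv2.imwrite("pics/"+fn,im); return o,c
def Twc(c,o=None):
    if "view" in c: return np.linalg.inv(c["view"])
    T=np.eye(4); T[:3,:3]=R.from_euler("xyz",o["eef_rot"]).as_matrix(); T[:3,3]=o["eef_pos"]
    return T@c["tool_from_camera"]
def ray(c,o,u,v,z):
    T=Twc(c,o); d=T[:3,:3]@np.array([(u-c["cx"])/c["fx"],-(v-c["cy"])/c["fy"],-1]); p=T[:3,3]
    return p+d*(z-p[2])/d[2]
E
python3 - <<'E'
from h import *
o,c=snap("top","top0.png"); print({k:c[k] for k in c if k!="pixels"}); print(o)
import pickle; pickle.dump((o,c),open("top0.pkl","wb"))
E
```

```text
pics
{'fx': 453.3796899597611, 'fy': 453.3796899597611, 'cx': 311.72210930316345, 'cy': 234.1064970797095, 'view': array([[ 0.00711674, -0.99934606,  0.03545153, -0.04743808],
       [ 0.98867771,  0.01234587,  0.14954589, -0.50406131],
       [-0.14988578,  0.03398586,  0.98811903, -0.86393452],
       [ 0.        ,  0.        ,  0.        ,  1.        ]])}
{'time': 0.0, 'qpos': array([-1.32577735e+00,  2.59358984e-01,  1.53605235e+00, -3.97406256e-08,
        1.34801318e+00, -2.02797548e-01]), 'joint_velocities': array([-0.00083736,  0.00032865, -0.00020086, -0.00063972, -0.00155617,
       -0.00076762]), 'effort': array([ 8.14618397e-04, -4.37307966e+01, -2.84005272e+01,  7.21016200e-02,
        4.15564980e-02, -1.36450017e-04]), 'eef_pos': array([ 0.23804292, -0.49524218,  0.22882143]), 'eef_rot': array([-3.13979833e+00, -3.68916583e-04,  4.47816203e-01]), 'wrist_force': array([-0.62117908,  0.74521867, -0.07887754]), 'wrist_torque': array([-0.00277108, -0.01994723, -0.01565206]), 'grasp_force': 0.0, 'finger_gap': 0.9998218270652575}
```

View pics/top0.png

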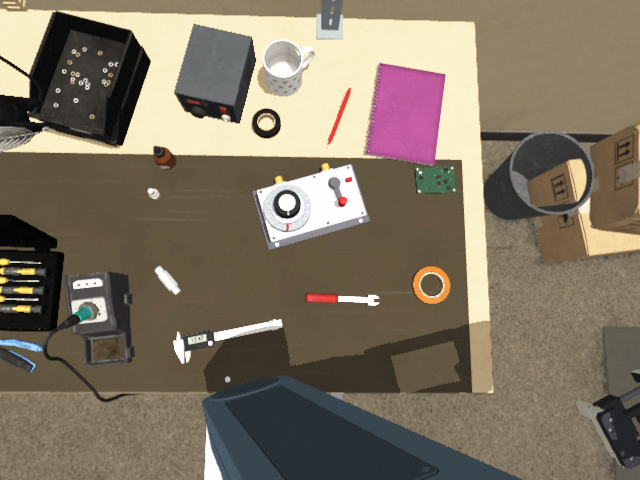

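The top view shows the tuner at about (310,205): ring at (287,204), lever knob at (342,202), hinge at (335,184) and red stop at (349,180). I'll enlarge that area.

Run:
```python
from h import *
im=cv2.imread("pics/top0.png")[150:260,240:385]
cv2.imwrite("pics/top0c.png",cv2.resize(im,None,fx=5,fy=5,interpolation=cv2.INTER_CUBIC))
```

```text
(no output)
```

View pics/top0c.png

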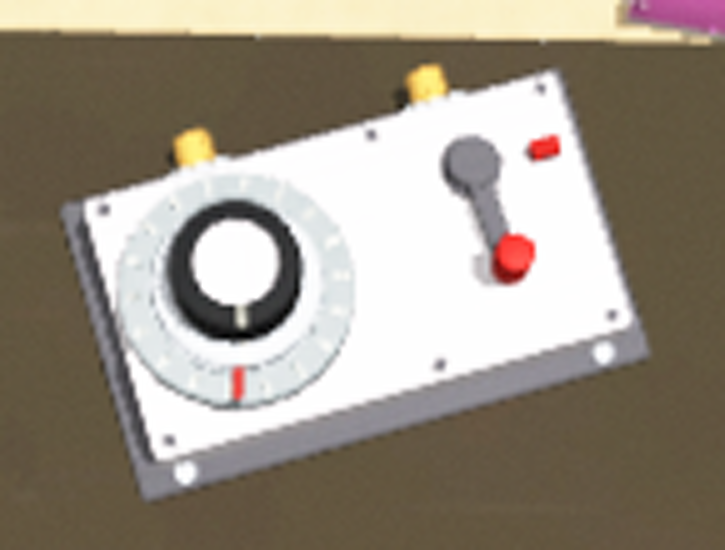

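The crop shows the ring top centred at crop (235,265), knob top at (514,250), hinge at (472,163), red pointer at (237,384), and block corners at (85,200), (555,72), (632,325) and (155,460).

Run:
```python
from h import *
import pickle; o,c=pickle.load(open("top0.pkl","rb"))
for n,u,v,z in [("ring",235,265,.1),("collar",236,290,.058),("knobtop",514,250,.076),("hinge",472,163,.055),("ptr",237,384,.06),("mark",241,316,.1),("c1",85,200,.046),("c2",555,72,.046),("c3",632,325,.046),("c4",155,460,.046),("stop",545,147,.055)]:
    print(n,ray(c,o,240+u/5,150+v/5,z).round(4))
```

```text
ring [0.5535 0.0063 0.1   ]
collar [0.5528 0.0067 0.058 ]
knobtop [ 0.5663 -0.1009  0.076 ]
hinge [ 0.6064 -0.0864  0.055 ]
ptr [0.5151 0.0057 0.06  ]
mark [0.5341 0.0038 0.1   ]
c1 [0.5911 0.0676 0.046 ]
c2 [ 0.6474 -0.1209  0.046 ]
c3 [ 0.5433 -0.1512  0.046 ]
c4 [0.4867 0.0376 0.046 ]
stop [ 0.6135 -0.1156  0.055 ]
```

```bash
python3 -m jog '[[[-1,0.6,0.95,0,0,0,1],[-1,0.6,0.95,0,0,0,1],[-1,0.6,0.95,0,0,0,1],[-1,0.6,0.95,0,0,0,1],[-1,0.6,0.95,0,0,0,1],[-1,0.6,0.95,0,0,0,1],[-1,0.6,0.95,0,0,0,1],[-1,0.6,0.95,0,0,0,1],[-1,0.6,0.95,0,0,0,1],[-1,0.6,0.95,0,0,0,1],[-1,0.6,0.95,0,0,0,1],[-1,0.6,0.95,0,0,0,1]]]' 18; python3 -m jog '[[[-1,0,0,0,0,0,1],[-1,0,0,0,0,0,1],[-1,0,0,0,0,0,0],[-1,0,0,0,0,0,0]]]'
python3 -c "
from h import *
print(env.observe()['qpos'])"
```

```text
time: 1.05
eef_pos: [0.5055, -0.0709, 0.2293]
eef_rot: [-3.141, 0.0, 1.289]
wrist_force: [0.6, -0.5, 0.7]
finger_gap: 1.0
grasp_force: 0.0
time: 1.38
eef_pos: [0.5049, -0.0727, 0.2292]
eef_rot: [-3.14, -0.0, 1.424]
wrist_force: [0.1, -0.2, 0.1]
finger_gap: 0.997
grasp_force: 0.0
[-3.61957900e-01  1.87707573e-01  1.62805534e+00 -1.22606831e-04
  1.32695142e+00 -2.14718352e-01]
```

```bash
python3 -m jog '[[[-1,0.4,0.66,0,0,0,0],[-1,0.4,0.66,0,0,0,0],[-1,0.4,0.66,0,0,0,0],[-1,0,0,0,0,0,0],[-1,0,0,0,0,0,0]]]'
python3 - <<'E'
from h import *
o,c=snap("wrist","w1.png"); print(o["eef_pos"],o["eef_rot"],o["qpos"])
import pickle; pickle.dump((o,c),open("w1.pkl","wb"))
E
```

```text
time: 1.8
eef_pos: [0.5533, 0.0065, 0.2292]
eef_rot: [-3.141, 0.0, 1.425]
wrist_force: [-0.6, 0.7, 0.4]
finger_gap: 1.0
grasp_force: 0.0
[0.55325321 0.00650477 0.22923301] [-3.14087057e+00  1.06550975e-04  1.42468598e+00] [-1.89771984e-01  2.65241808e-01  1.52711681e+00 -1.41401077e-04
  1.34995078e+00 -4.36305716e-02]
```

View pics/w1.png

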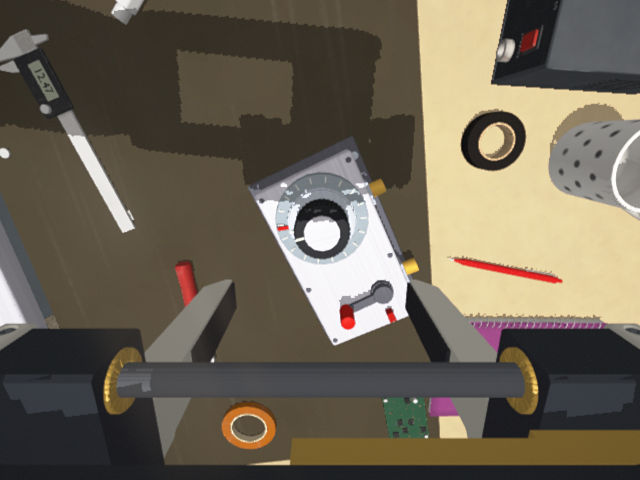

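The wrist view shows the ring top centred at about (322,234), pointer at (282,228), knob top at (347,311) and hinge at (381,292).

Run:
```python
from h import *
import pickle; o,c=pickle.load(open("w1.pkl","rb"))
for n,u,v,z in [("ring",322,234,.1),("collar",322,219,.058),("knob",347,311,.076),("hinge",381,292,.055),("ptr",282,228,.06),("stop",391,315,.055)]:
    print(n,ray(c,o,u,v,z).round(4))
```

```text
ring [0.5537 0.0042 0.1   ]
collar [0.5543 0.0073 0.058 ]
knob [ 0.5664 -0.0886  0.076 ]
hinge [ 0.6056 -0.083   0.055 ]
ptr [0.5134 0.0044 0.06  ]
stop [ 0.614  -0.1126  0.055 ]
```

```bash
python3 -m jog '[[[-1,0,0,-0.6,0,0,0],[-1,0,0,-0.6,0,0,0],[-1,0,0,-0.6,0,0,0],[-1,0,0,-0.6,0,0,0],[-1,0,0,-0.6,0,0,0],[-1,0,0,-0.4,0,0,0],[-1,0,0,-0.26,0,0,0],[-1,0,0,0,0,0,0],[-1,0,0,0,0,0,0]]]'; python3 -m jog '[[[1,0,0,0,0,0,0],[1,0,0,0,0,0,0],[1,0,0,0,0,0,0],[1,0,0,0,0,0,0],[1,0,0,0,0,0,0],[1,0,0,0,0,0,0],[1,0,0,0,0,0,0],[1,0,0,0,0,0,0],[1,0,0,0,0,0,0],[1,0,0,0,0,0,0]]]' 18
python3 -c "
from h import *
o=env.observe();print(o['wrist_torque'],o['wrist_force'])"
```

```text
time: 2.6
eef_pos: [0.5529, 0.0052, 0.0834]
eef_rot: [-3.141, 0.0, 1.423]
wrist_force: [0.5, 0.5, -0.1]
finger_gap: 0.998
grasp_force: 0.0
time: 3.43
eef_pos: [0.554, 0.0061, 0.0834]
eef_rot: [3.14, -0.0, 1.425]
wrist_force: [4.5, 0.1, -2.1]
finger_gap: 0.534
grasp_force: 18.0
[-0.00197442 -0.56578831 -0.09816482] [ 4.54022612  0.09855416 -2.09338594]
```

```bash
cat > t.py <<'E'
from h import *
o=env.observe();print("TORQUE",o['wrist_torque'].round(3),o['eef_rot'][2].round(4),o['grasp_force'],o['time'])
E
python3 -m jog '[[[1,0.025,0,0,0,0,0],[1,0,0,0,0,0,0],[1,0,0,0,0,0,0]]]'; python3 t.py
python3 -m jog '[[[1,0,0,0,0,0,-0.5],[1,0,0,0,0,0,-0.5],[1,0,0,0,0,0,-0.5],[1,0,0,0,0,0,0],[1,0,0,0,0,0,0]]]'; python3 t.py
python3 -m jog '[[[1,0,0,0,0,0,-0.5],[1,0,0,0,0,0,-0.5],[1,0,0,0,0,0,-0.5],[1,0,0,0,0,0,-0.5],[1,0,0,0,0,0,0],[1,0,0,0,0,0,0]]]'; python3 t.py
python3 -m jog '[[[1,0,0,0,0,0,-0.5],[1,0,0,0,0,0,-0.5],[1,0,0,0,0,0,0],[1,0,0,0,0,0,0]]]'; python3 t.py
```

```text
time: 3.68
eef_pos: [0.5541, 0.0061, 0.0835]
eef_rot: [-3.142, 0.0, 1.425]
wrist_force: [0.4, 0.2, 3.0]
finger_gap: 0.533
grasp_force: 18.0
TORQUE [-0.171 -0.142 -0.045] 1.4252 18.00007849931717 3.6833
time: 4.1
eef_pos: [0.5541, 0.0061, 0.0834]
eef_rot: [-3.142, 0.0, 1.322]
wrist_force: [0.4, -1.0, 4.0]
finger_gap: 0.535
grasp_force: 18.0
TORQUE [-0.114 -0.031 -0.035] 1.3215 18.000400364398956 4.1
time: 4.6
eef_pos: [0.5539, 0.0061, 0.0834]
eef_rot: [-3.141, 0.0, 1.182]
wrist_force: [-0.9, -0.5, 4.8]
finger_gap: 0.532
grasp_force: 18.0
TORQUE [-0.122  0.189 -0.109] 1.1824 18.000833988189697 4.6
time: 4.93
eef_pos: [0.5539, 0.0062, 0.0834]
eef_rot: [-3.141, 0.0, 1.112]
wrist_force: [-1.4, -0.9, 4.2]
finger_gap: 0.532
grasp_force: 18.0
TORQUE [-0.131  0.191 -0.162] 1.1123 18.000762462615967 4.9333
```

```bash
for i in 1 2 3 4; do python3 -m jog '[[[1,0,0,0,0,0,-0.25],[1,0,0,0,0,0,-0.25],[1,0,0,0,0,0,0],[1,0,0,0,0,0,0]]]' >/dev/null; python3 t.py; done
```

```text
TORQUE [-0.083  0.226 -0.078] 1.0777 18.00090193748474 5.2667
TORQUE [-0.097  0.233  0.049] 1.043 18.000740110874176 5.6
TORQUE [-0.113  0.263 -0.008] 1.0081 18.00074815750122 5.9333
TORQUE [-0.043  0.253 -0.03 ] 0.9731 18.000816106796265 6.2667
```

```bash
python3 -m jog '[[[1,0,0,0,0,0,-0.5],[1,0,0,0,0,0,-0.5],[1,0,0,0,0,0,-0.5],[1,0,0,0,0,0,0],[1,0,0,0,0,0,0]]]'>/dev/null; python3 t.py; python3 -m jog '[[[1,0,0,0,0,0,-0.5],[1,0,0,0,0,0,-0.5],[1,0,0,0,0,0,0],[1,0,0,0,0,0,0]]]'>/dev/null; python3 t.py; python3 -m jog '[[[1,0,0,0,0,0,-0.25],[1,0,0,0,0,0,-0.25],[1,0,0,0,0,0,0],[1,0,0,0,0,0,0]]]'; python3 t.py
```

```text
TORQUE [ 0.051  0.285 -0.026] 0.8683 18.000864386558533 6.6833
TORQUE [ 0.022  0.33  -0.064] 0.7984 18.00098329782486 7.0167
time: 7.35
eef_pos: [0.5537, 0.0063, 0.0834]
eef_rot: [-3.141, 0.0, 0.764]
wrist_force: [-1.5, -0.3, 7.1]
finger_gap: 0.531
grasp_force: 18.0
TORQUE [ 0.005  0.293 -0.03 ] 0.7635 18.00108164548874 7.35
```

Run:
```python
from h import *
snap("top","top1.png",(250,165,325,240),8)
```

```text
(no output)
```

View pics/top1.png

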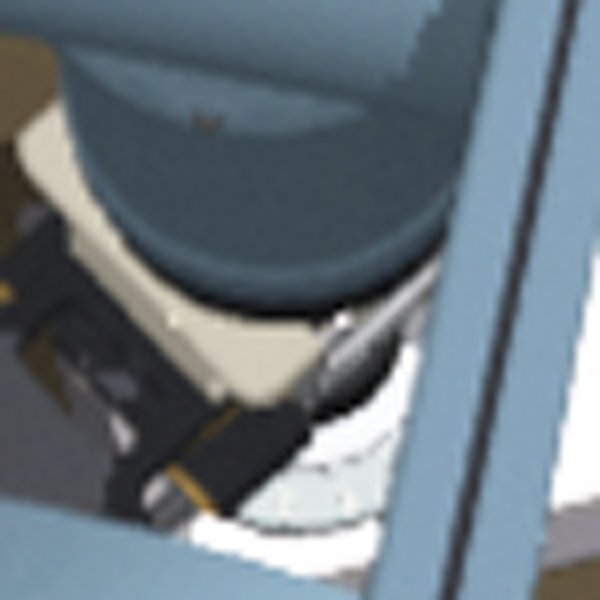

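The top view is mostly hidden by the gripper. The collar's old pointer place at (299,494) is empty, so the ring has picked the pointer up. I'll continue in 2° steps.

```bash
python3 -m jog '[[[1,0,0,0,0,0,-0.25],[1,0,0,0,0,0,-0.25],[1,0,0,0,0,0,0],[1,0,0,0,0,0,0]]]'>/dev/null; python3 t.py;  python3 -m jog '[[[1,0,0,0,0,0,-0.25],[1,0,0,0,0,0,-0.25],[1,0,0,0,0,0,0],[1,0,0,0,0,0,0]]]'>/dev/null; python3 t.py
```

```text
TORQUE [ 0.019  0.291 -0.099] 0.7286 18.00108790397644 7.7333
TORQUE [0.094 0.33  0.166] 0.6943 18.00079643726349 8.0667
```

```bash
python3 -m jog '[[[1,0,0,0,0,0,-0.25],[1,0,0,0,0,0,-0.25],[1,0,0,0,0,0,0],[1,0,0,0,0,0,0]]]'>/dev/null; python3 t.py
```

```text
TORQUE [0.05  0.351 0.023] 0.6591 18.000947535037994 8.4
```

```bash
python3 -m jog '[[[1,0,0,0,0,0,-0.25],[1,0,0,0,0,0,-0.25],[1,0,0,0,0,0,0],[1,0,0,0,0,0,0]]]'>/dev/null; python3 t.py
```

```text
TORQUE [0.057 0.344 0.049] 0.6241 18.000965416431427 8.7333
```

```bash
python3 -m jog '[[[1,0,0,0,0,0,-0.5],[1,0,0,0,0,0,-0.5],[1,0,0,0,0,0,-0.5],[1,0,0,0,0,0,0],[1,0,0,0,0,0,0]]]'>/dev/null; python3 t.py;  python3 -m jog '[[[1,0,0,0,0,0,-0.5],[1,0,0,0,0,0,-0.5],[1,0,0,0,0,0,0],[1,0,0,0,0,0,0]]]'>/dev/null; python3 t.py; python3 -m jog '[[[1,0,0,0,0,0,-0.25],[1,0,0,0,0,0,-0.25],[1,0,0,0,0,0,0],[1,0,0,0,0,0,0]]]'>/dev/null; python3 t.py
```

```text
TORQUE [ 0.127  0.36  -0.079] 0.5191 18.001118302345276 9.15
TORQUE [ 0.138  0.401 -0.043] 0.4493 18.00117552280426 9.4833
TORQUE [ 0.116  0.288 -0.123] 0.4144 18.00126314163208 9.8167
```

```bash
python3 -m jog '[[[1,0,0,0,0,0,-0.25],[1,0,0,0,0,0,-0.25],[1,0,0,0,0,0,0],[1,0,0,0,0,0,0]]]'>/dev/null; python3 t.py
```

```text
TORQUE [ 0.15   0.411 -0.133] 0.3795 18.001324832439423 10.15
```

```bash
python3 -m jog '[[[1,0,0,0,0,0,-0.25],[1,0,0,0,0,0,-0.25],[1,0,0,0,0,0,0],[1,0,0,0,0,0,0]]]'>/dev/null; python3 t.py
```

```text
TORQUE [ 0.177  0.379 -0.011] 0.3448 18.001178205013275 10.4833
```

```bash
python3 -m jog '[[[1,0,0,0,0,0,-0.25],[1,0,0,0,0,0,-0.25],[1,0,0,0,0,0,0],[1,0,0,0,0,0,0]]]'>/dev/null; python3 t.py
```

```text
TORQUE [0.192 0.368 0.09 ] 0.3101 18.001144230365753 10.8167
```

```bash
python3 -m jog '[[[1,0,0,0,0,0,-0.25],[1,0,0,0,0,0,-0.25],[1,0,0,0,0,0,0],[1,0,0,0,0,0,0]]]'>/dev/null; python3 t.py
```

```text
TORQUE [0.219 0.413 0.277] 0.2756 18.00114154815674 11.15
```

```bash
python3 -m jog '[[[1,0,0,0,0,0,-0.25],[1,0,0,0,0,0,0],[1,0,0,0,0,0,0]]]'>/dev/null; python3 t.py
```

```text
TORQUE [0.292 0.41  0.377] 0.2584 18.00104409456253 11.4
```

The torque rises 0.09, 0.28, 0.38 N m, which is the touch. I'll hold briefly, then back off about 64°.

```bash
python3 -m jog '[[[1,0,0,0,0,0,0],[1,0,0,0,0,0,0]]]'>/dev/null; python3 t.py; python3 -m jog '[[[1,0,0,0,0,0,0.5],[1,0,0,0,0,0,0.5],[1,0,0,0,0,0,0.75],[1,0,0,0,0,0,0.75],[1,0,0,0,0,0,0.75],[1,0,0,0,0,0,0.75],[1,0,0,0,0,0,0.75],[1,0,0,0,0,0,0.75],[1,0,0,0,0,0,0.75],[1,0,0,0,0,0,0.75],[1,0,0,0,0,0,0.75],[1,0,0,0,0,0,0.75]]]'; python3 -m jog '[[[1,0,0,0,0,0,0.75],[1,0,0,0,0,0,0.75],[1,0,0,0,0,0,0.75],[1,0,0,0,0,0,0.75],[1,0,0,0,0,0,0.75],[1,0,0,0,0,0,0.75],[1,0,0,0,0,0,0.5],[1,0,0,0,0,0,0.5],[1,0,0,0,0,0,0.5],[1,0,0,0,0,0,0],[1,0,0,0,0,0,0],[1,0,0,0,0,0,0]]]'; python3 t.py
```

```text
TORQUE [0.263 0.436 0.46 ] 0.2586 18.00099492073059 11.5667
time: 12.57
eef_pos: [0.5538, 0.0063, 0.0834]
eef_rot: [-3.141, 0.0, 0.853]
wrist_force: [-0.7, -1.1, 5.6]
finger_gap: 0.535
grasp_force: 18.0
time: 13.57
eef_pos: [0.554, 0.0061, 0.0834]
eef_rot: [-3.141, 0.0, 1.269]
wrist_force: [-1.1, -1.3, 5.3]
finger_gap: 0.531
grasp_force: 18.0
TORQUE [-0.127  0.226  0.147] 1.2689 18.000541627407074 13.5667
```

```bash
python3 -m jog '[[[1,0,0,0,0,0,0.5],[1,0,0,0,0,0,0.5],[1,0,0,0,0,0,0.5],[1,0,0,0,0,0,0],[1,0,0,0,0,0,0],[1,0,0,0,0,0,0]]]'; python3 t.py
python3 -m jog '[[[0.4,0,0,0,0,0,0],[0,0,0,0,0,0,0],[-1,0,0,0,0,0,0],[-1,0,0,0,0,0,0],[-1,0,0,0,0,0,0],[-1,0,0,0,0,0,0],[-1,0,0,0,0,0,0],[-1,0,0,0,0,0,0],[-1,0,0,0,0,0,0]]]'; python3 -m jog '[[[-1,0,0,0.4,0,0,0],[-1,0,0,0.8,0,0,0],[-1,0,0,0.8,0,0,0],[-1,0,0,0.8,0,0,0],[-1,0,0,0.8,0,0,0],[-1,0,0,0,0,0,0],[-1,0,0,0,0,0,0]]]'
python3 - <<'E'
from h import *
o,c=snap("wrist","w2.png",(220,140,460,350),3.3)
import pickle; pickle.dump((o,c),open("w2.pkl","wb")); print(o["qpos"])
E
```

```text
time: 14.07
eef_pos: [0.5541, 0.0061, 0.0834]
eef_rot: [-3.142, 0.0, 1.374]
wrist_force: [-0.5, -1.1, 4.3]
finger_gap: 0.534
grasp_force: 18.0
TORQUE [-0.155  0.177  0.2  ] 1.3739 18.0004620552063 14.0667
time: 14.82
eef_pos: [0.5541, 0.0062, 0.0832]
eef_rot: [-3.141, -0.0, 1.373]
wrist_force: [0.4, -0.2, -0.4]
finger_gap: 0.973
grasp_force: 0.0
time: 15.4
eef_pos: [0.5554, 0.006, 0.2295]
eef_rot: [3.137, -0.0, 1.373]
wrist_force: [-0.2, -0.1, -0.7]
finger_gap: 0.999
grasp_force: 0.0
[-1.90097002e-01  2.65294230e-01  1.52642467e+00  4.03871462e-05
  1.34486842e+00  7.80830416e-03]
```

View pics/w2.png

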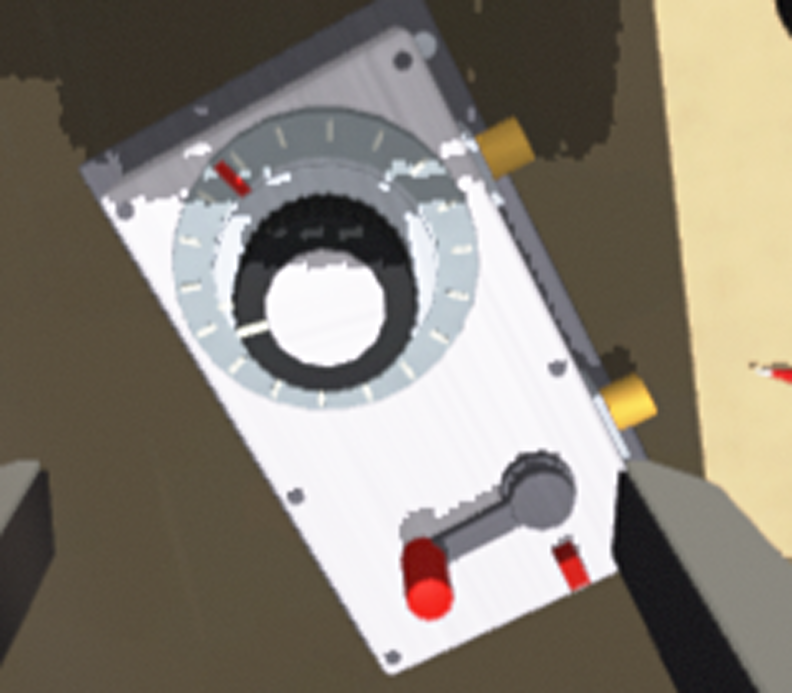

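The wrist crop shows pointer at (232,178) about collar centre (326,258), mark at (252,330) about ring-top centre (326,307), and knob top at (430,598), hinge cap at (543,492).

Run:
```python
from h import *
import pickle; o,c=pickle.load(open("w2.pkl","rb"))
P={}
for n,u,v,z in [("collar",326,258,.058),("ptr",232,178,.06),("ring",326,307,.1),("mark",252,330,.1),("knob",430,598,.076),("hinge",543,492,.055),("stop",578,575,.05)]:
    P[n]=ray(c,o,220+u/3.3,140+v/3.3,z); print(n,P[n].round(4))
a=P["ptr"]-P["collar"];b=P["mark"]-P["ring"]
print(np.degrees([np.arctan2(a[1],a[0]),np.arctan2(b[1],b[0])])%360, np.linalg.norm(a),np.linalg.norm(b))
```

```text
collar [0.5545 0.0079 0.058 ]
ptr [0.5323 0.0375 0.06  ]
ring [0.5539 0.0049 0.1   ]
mark [0.5331 0.0025 0.1   ]
knob [ 0.5658 -0.1026  0.076 ]
hinge [ 0.6084 -0.084   0.055 ]
stop [ 0.6163 -0.1198  0.05  ]
[126.85900835 186.58392872] 0.037122152733766844 0.020936431435956426
```

Mark and pointer are about 60° apart, so the ring is three clicks back. The lever reads about 0.1 rad with a 45 mm radius, consistent with the spec. Next is the knob.

```bash
python3 -m jog '[[[-1,0.03,-0.3,0,0,0,-1],[-1,0.03,-0.3,0,0,0,-1],[-1,0.03,-0.3,0,0,0,-1],[-1,0.03,-0.3,0,0,0,-1],[-1,0.03,-0.3,0,0,0,-1],[-1,0.03,-0.3,0,0,0,-1],[-1,0.03,-0.3,0,0,0,-1],[-1,0.03,-0.3,0,0,0,-1],[-1,0.03,-0.3,0,0,0,-1],[-1,0,0,0,0,0,0],[-1,0,0,0,0,0,0],[-1,0,0,0,0,0,0]]]' 10
python3 - <<'E'
from h import *
snap("wrist","w3.png",(200,200,440,380),3.3)
o,c=snap("top","top2.png",(245,155,375,250),6)
E
```

```text
time: 16.45
eef_pos: [0.5643, -0.1011, 0.226]
eef_rot: [-3.139, 0.001, 0.746]
wrist_force: [0.5, 0.1, -0.0]
finger_gap: 1.0
grasp_force: 0.0
```

View pics/w3.png

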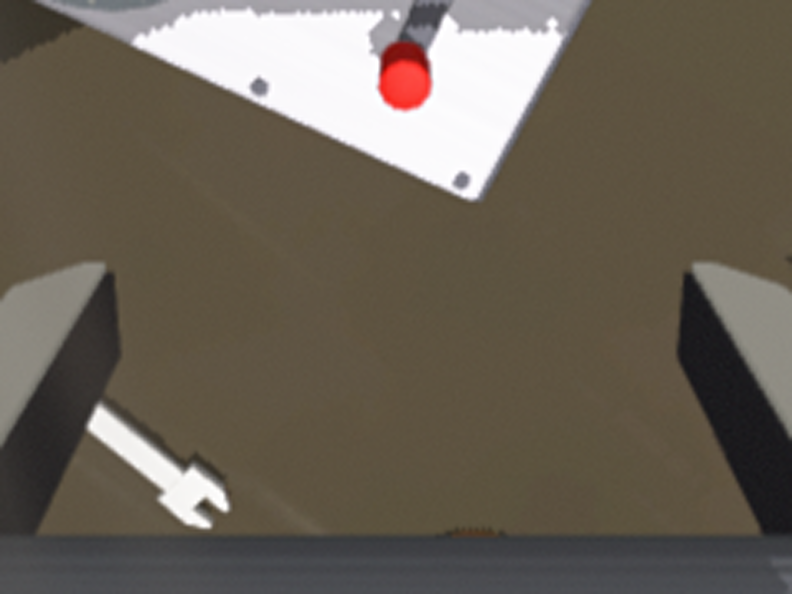

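The knob top at (405,80) sits centred between the fingers, whose midpoint is about column 400. I'll descend and grip.

```bash
python3 -m jog '[[[-1,0,0,-0.6,0,0,0],[-1,0,0,-0.6,0,0,0],[-1,0,0,-0.6,0,0,0],[-1,0,0,-0.6,0,0,0],[-1,0,0,-0.6,0,0,0],[-1,0.04,0,-0.6,0,0,0],[-1,0,0,-0.28,0,0,0],[-1,0,0,0,0,0,0],[-1,0,0,0,0,0,0]]]' 10; python3 -m jog '[[[1,0,0,0,0,0,0],[1,0,0,0,0,0,0],[1,0,0,0,0,0,0],[1,0,0,0,0,0,0],[1,0,0,0,0,0,0],[1,0,0,0,0,0,0],[1,0,0,0,0,0,0],[1,0,0,0,0,0,0],[1,0,0,0,0,0,0],[1,0,0,0,0,0,0],[1,0,0,0,0,0,0],[1,0,0,0,0,0,0]]]'
```

```text
time: 17.3
eef_pos: [0.5665, -0.1014, 0.0721]
eef_rot: [-3.141, 0.0, 0.745]
wrist_force: [0.4, 0.4, 0.3]
finger_gap: 1.003
grasp_force: 0.0
time: 18.3
eef_pos: [0.5665, -0.1018, 0.072]
eef_rot: [-3.141, 0.0, 0.745]
wrist_force: [-0.2, 0.8, 0.1]
finger_gap: 0.187
grasp_force: 0.0
```

```bash
python3 -m jog '[[[1,0,0,0,0,0,0],[1,0,0,0,0,0,0],[1,0,0,0,0,0,0]]]'; python3 -m jog '[[[1,0.085,-0.17,0,0,0,0],[1,0.12,-0.16,0,0,0,0],[1,0.14,-0.135,0,0,0,0],[1,0,0,0,0,0,0]]]';  python3 -m jog '[[[1,0.165,-0.105,0,0,0,0],[1,0.18,-0.08,0,0,0,0],[1,0.1,-0.03,0,0,0,0],[1,0,0,0,0,0,0],[1,0,0,0,0,0,0]]]'; python3 -m jog '[[[1,0.09,-0.02,0,0,0,0],[1,0,0,0,0,0,0],[1,0,0,0,0,0,0]]]'; python3 -m jog '[[[1,0.06,0,0,0,0,0],[1,0,0,0,0,0,0],[1,0,0,0,0,0,0]]]'
```

```text
time: 18.55
eef_pos: [0.5663, -0.1018, 0.072]
eef_rot: [-3.141, 0.0, 0.745]
wrist_force: [-0.2, 0.6, 0.8]
finger_gap: 0.169
grasp_force: 10.0
time: 18.88
eef_pos: [0.5799, -0.1215, 0.0717]
eef_rot: [-3.14, 0.002, 0.744]
wrist_force: [-4.1, -2.5, 1.4]
finger_gap: 0.17
grasp_force: 10.0
time: 19.3
eef_pos: [0.5984, -0.1293, 0.0719]
eef_rot: [3.141, 0.0, 0.745]
wrist_force: [-1.6, -1.1, -0.6]
finger_gap: 0.164
grasp_force: 10.0
time: 19.55
eef_pos: [0.6017, -0.1297, 0.0719]
eef_rot: [-3.141, 0.0, 0.745]
wrist_force: [-3.5, 0.1, 0.1]
finger_gap: 0.167
grasp_force: 10.0
time: 19.8
eef_pos: [0.6041, -0.1298, 0.0719]
eef_rot: [-3.141, 0.0, 0.745]
wrist_force: [-2.8, -0.9, -0.1]
finger_gap: 0.168
grasp_force: 10.0
```

```bash
python3 -m jog '[[[1,0.06,0,0,0,0,0],[1,0,0,0,0,0,0],[1,0,0,0,0,0,0]]]'; python3 -m jog '[[[1,0.06,0,0,0,0,0],[1,0,0,0,0,0,0],[1,0,0,0,0,0,0]]]'
```

```text
time: 20.05
eef_pos: [0.6048, -0.1297, 0.0718]
eef_rot: [-3.139, 0.003, 0.745]
wrist_force: [-8.3, -0.5, 2.8]
finger_gap: 0.169
grasp_force: 10.0
time: 20.3
eef_pos: [0.6051, -0.1295, 0.0717]
eef_rot: [-3.135, 0.005, 0.745]
wrist_force: [-13.6, -1.2, 7.1]
finger_gap: 0.165
grasp_force: 10.0
```

At the stop: the force climbs and the TCP has stalled. I'll back off slightly, release, rise and check.

```bash
python3 -m jog '[[[1,-0.06,0,0,0,0,0],[0.8,0,0,0,0,0,0],[0.5,0,0,0,0,0,0],[0.2,0,0,0,0,0,0],[0,0,0,0,0,0,0],[0,0,0,0,0,0,0],[0,0,0,0,0,0,0]]]'; python3 -m jog '[[[0,0,0,0.3,0,0,0],[0,0,0,0.8,0,0,0],[0,0,0,0.8,0,0,0],[0,-0.3,-0.8,0.8,0,0,0],[0,-0.5,-1,0.5,0,0,0],[0,-0.5,-1,0,0,0,0],[0,-0.5,-1,0,0,0,0],[0,-0.5,-1,0,0,0,0],[0,-0.5,-1,0,0,0,0],[0,-0.5,-1,0,0,0,0],[0,0,0,0,0,0,0]]]'
python3 - <<'E'
from h import *
o,c=snap("top","top3.png",(240,150,385,260),5)
E
```

```text
time: 20.88
eef_pos: [0.6073, -0.1299, 0.0723]
eef_rot: [3.14, -0.001, 0.745]
wrist_force: [-1.1, -0.2, -0.3]
finger_gap: 0.473
grasp_force: 0.0
time: 21.8
eef_pos: [0.4823, -0.3859, 0.1946]
eef_rot: [3.138, 0.003, 0.738]
wrist_force: [0.5, -0.0, 0.1]
finger_gap: 0.497
grasp_force: 0.0
```

View pics/top3.png

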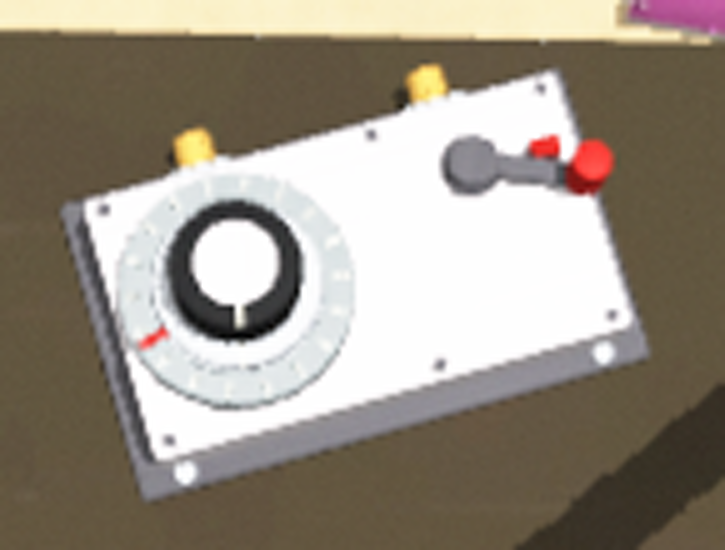

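The lever lies against the stop with its knob at (592,160). The pointer is at (153,338) and the mark at (239,315).

Run:
```python
from h import *
import pickle; o,c=pickle.load(open("top0.pkl","rb"))
f=lambda u,v,z: ray(c,o,240+u/5,150+v/5,z)[:2]
g=lambda d: np.degrees(np.arctan2(d[1],d[0]))%360
k=f(592,158,.076); print(k, "lever", np.radians(g(k-f(472,163,.055))-196.6), np.radians(g(k-f(469,165,.055))-196.6))
print("sep",g(f(239,315,.1)-f(235,265,.1))-g(f(153,338,.06)-f(236,290,.058)))
```

```text
[ 0.60350247 -0.13152306] lever 1.2168716575479732 1.2366207753087175
sep 63.34618996302761
```

The lever is locked and the mark-to-pointer separation is 63°, both within limits.

```bash
python3 -c "
from workcell import env
print(env.finish_job())"
```

```text
the job is handed in; nothing more can be done
None
```

I turned the ring clockwise to the plunger's touch at about 0.46 N m, backed it off three clicks (about 63° from the pointer), left the lock lever against its red stop, and handed the job in; no verdict came back, I didn't re-measure the bystanders, and nothing suggested contact with them.

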